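Load the tape cassette into the label printer

ROBOT

A 7-joint arm with a two-finger parallel gripper is mounted at the origin on the work surface. World frame = base frame: x ahead of the robot, y to its left, z up, the work surface at z = 0. Lengths are in m, angles in rad, forces in N, time in s.
With the tool pointing down it reaches from about 0.425 to 0.875 m from the base axis. Payload 9.9 kg.
Tool frame: the origin (TCP) lies at the very end of the fingers, on their centre line; the grasp point (between the pads) lies 19 mm behind it (ctrl.grip_depth is the distance from the TCP to the grasp point, in m); z points along the fingers, y is the line along which they close (so a half turn about z gives the same grasp; the last joint's range is limited). The gripper opens to 85 mm and grips with 20 to 120 N. Pads are 22 mm wide; open, the fingers measure 114 mm over their backs; the gripper's body (76 mm by 85 mm) begins 54 mm behind the grasp point. The pads swing forward as they close: fully open they stand 13 mm farther back than shut.
Start: joints at [-1.363, 0.576, 0.025, 1.437, -0.015, 1.129, -0.057], TCP at [0.194, 0.646, 0.231] pointing down, gripper open.
Joint ranges: [-2.76, 2.76], [-0.34, 2.15], [-1.52, 1.57], [0.19, 2.46], [-1.09, 4.23], [0.17, 1.99], [-2.82, 2.82]. Speed limits (rad/s): [2.22, 2.22, 3.01, 3.01, 3.14, 3.14, 3.14].

INTERFACE

Orientations are given as a unit quaternion [w, x, y, z].
In Python, from bench import sensors, viewer, workorder, ctrl gives the robot as it stands. The module is installed in compiled form; this text tells all that it offers.
- The arm moves only by the shell command python3 -m crank 'ROWS'. ROWS is JSON, a list of rows, each a list of 3 entries, a list of its own where there are three numbers: the shift along the tool's x, y, z in cm, then the turn about the tool's z in rad, then the opening, from -1 (shut) to 1 (fully open). In form: [[[x, y, z], twist, gripper], ...]. A call has 1 to 10 rows; each row shifts and turns the commanded pose from where the row before left it, along the tool's axes as they then stand; what a row does not reach is not made up. A row lasts 1/12 s, in which the tool goes at most 41.7 mm and 7.16 degrees, less where a joint would pass 70% of its speed; a pose out of reach is approached as far as the arm can. A call is refused whole if a number of a shift passes 4.17 or a number of a turn 0.125, either way. A call with a gripper value outside its range is refused whole. The fingers move at their own pace and stop on an object; the grip force is fixed at half the most. Time passes only in rows, so rows that do not move let the fingers close. It gives the time, the measured TCP pose, the force, the opening and the grip force at its end, in the units of the state.
- sensors.get_state(): the state, without advancing time (a new reading comes with each control period).
- viewer.grab_frame(name): name is "scene" or "top" or "wrist"; returns (picture, depth): 480x640x3 uint8, red, green, blue; 480x640 float32, m along the optical axis (not along the pixel's ray), 0 where there is no reading.
- viewer.camera_info(name): a dict with "K" (3x3 intrinsics, pixels), "k1" (the pictures are not rectified: a ray, as slopes to the right and down, at radius r is drawn at 1 + k1 r^2 times it, then the intrinsics apply), "rvec" (rotation vector, rad) and "tvec" (3), from world to camera coordinates, as OpenCV has them. Camera axes: x right, y down, z forward; pixel columns grow to the right and rows downward; lengths in m; the calibration is good to about 2 mm. A picture is of the moment at which its call begins: read the wrist's pose just before it. camera_info takes no time and is no camera call; for the wrist camera it gives the pose at the moment of the call.
- workorder.close_job(): hands the job in; it is judged then, once.
The state is a dict: "time": time; "joint_pos": joint angles; "qd": joint speeds; "effort": joint torques, N m; "ee_pos": TCP position; "ee_rot": TCP orientation; "ft_force": force on the tool from outside, world axes, zero at the start; "wrist_torque": the same for the moment, N m; "gripper_width": finger opening in m; "finger_force": force on a finger pad.
Only numpy, scipy, OpenCV 4.12 (cv2) and the standard library are available. Lean on these libraries where they do the work, as an engineer would, in place of code of your own. Each camera call takes 0.05 s, during which the arm holds its last target. There are 200 camera calls.

TASK

The label printer on the tailor's table stands open and its fresh tape cassette lies beside it. Put the cassette into the bay the right way round, so that it sits down between the guides, and let go of it; then bring the lid over and press down on the lip until the catch snaps and the lid stays shut, driving the cassette home. Feel your way in and do not force anything: neither the printer, its lid nor the cassette may be pushed harder than 20 N. Leave the thread and the seam ripper where they are.

Things in the scene. Friction and masses are not known exactly. Their poses are not given: they have to be found in the camera images.
- printer: Off-white desktop label printer, fixed, 200 x 200 mm, 70 mm high without its lid. Origin: centre of its underside; x points from its front (keys, -x) to its back (hinge, +x), y to its left, z up. The front 78 mm is a low key deck (under 50 mm); behind it the casing with an open-topped bay 100 mm (x) by 124 mm (y), rim 68 to 70 mm above the table.
- bay (a point): The cassette's place when home: centre of the bay's floor, 42 mm behind the printer's origin, 38 mm above the table, axes as the printer's. The cassette's origin and axes belong here. Two soft sprung pads hold a loosely placed cassette 4 mm above this floor; under the latched lid it stays 0.6 mm above it.
- guides (a point): 18 mm straight above bay: level of the square tops of the corner guides round the cassette's place, 0.8 mm play a side; a misplaced cassette rests on them at this height. A steel print head block as high fills the front left corner, where the cassette has its notch. Beside both long sides the bay is free for 46 mm in the middle and 35 mm outward, for the fingers.
- lid_hinge (a point): Point on the lid's hinge axis, mid-width, 94 mm behind the printer's origin and 73 mm above the table; the axis runs along the printer's y. The hinge is stiff and slightly damped: the lid stays where it is left and takes 1 to 2 N at the lip to swing.
- lid_lip (a point): Top of the lid's finger lip at its front edge, where to press: 125 mm from the hinge, on the outer face, mid-width. The lip is 40 mm wide (y), from 123 to 133 mm from the hinge. Its axes turn with the lid and equal the printer's at joint value 0, when it is 75 mm above the table.
- lid (a joint): Angle of the lid, a plate 123 x 140 mm, 4 mm thick, its mid-plane through the hinge axis. 0 = level, latched; 1.57 upright; starts leaning back at 1.9 to 2.3.
- catch_edge (a point): Sprung steel catch inside the bay's front wall, mid-width, 61.5 mm above the table. Force at the lip: up to 6 N over the last 8 mm of travel (cassette, catch), then over the last 1 mm two stiff pins raise it steeply to about 13 N at angle 0, where the catch snaps over the lid's hook; beyond it rises 10 N per mm. Pressed too little, the lid springs back to 0.008 rad or more.
- cassette: Loose grey plastic tape cassette, a flat box 78 mm (x) by 50 mm (y) by 28 mm high, about 70 g, lying flat, with two round reel holes through it along x. Origin: centre of its underside, z up. A square notch 12 x 12 mm is cut through its full height at the -x, +y corner: that is its front left corner when loaded. To be taken across its 50 mm width.
- spool: Spool of white thread with blue ends, standing, 49 mm across and 80 mm high; origin at the centre of its foot. Bystander.
- cone: Cone of black thread with a yellow top, standing, 59 mm across its foot and 118 mm high; origin at the centre of its foot. Bystander.
- ripper: Seam ripper with an orange handle, lying flat, 110 mm long and 9 mm high; origin under its middle, x along it. Bystander.
Things that resemble listed ones, but are neither listed nor needed, are in the scene too. What is meant by the cassette is not yellow, and is the larger of those in its own colour.

How it is judged:
By the outcome, as a careful person would: the job done as asked, in the order asked, and still so for the second after the job is handed in, with the robot touching nothing.
It also fails if it takes over 61 s, if anything falls off the work surface, if the arm or the gripper's body presses on something with over 40 N, if the wrist force passes 120 N, or if a joint passes its speed limit or range.

## Working session

There is one attempt and no reset: what is moved stays moved. The work goes in short steps, Python scripts to look and compute and a shell command to move; the robot and the scene stay as the last step left them, time stands still between calls to the robot, and variables do not carry over. Pictures are saved under pics/ and viewed, at most 14 in all, crops included, and the job is handed in when it is done.

```bash
mkdir -p pics; cat > h.py <<'E'
import numpy as np, cv2
from scipy.spatial.transform import Rotation as R
from bench import sensors, viewer, workorder, ctrl
def cam(n):
    c=viewer.camera_info(n); return np.array(c["K"]),c["k1"],cv2.Rodrigues(np.array(c["rvec"],float))[0],np.array(c["tvec"],float)
def ray(c,uv):
    K,k1,Rm,t=c
    p=cv2.undistortPoints(np.array(uv,float).reshape(-1,1,2),K,np.array([k1,0,0,0.]))[:,0]
    d=np.c_[p,np.ones(len(p))]@Rm
    return -Rm.T@t,d   # d has unit optical depth
def onz(c,uv,z):
    o,d=ray(c,uv); return o+d*((z-o[2])/d[:,2])[:,None]
def ondepth(c,uv,D):
    o,d=ray(c,uv); u=np.array(uv).astype(int); z=D[u[:,1],u[:,0]]; return o+d*z[:,None]
def proj(c,P):
    K,k1,Rm,t=c
    return cv2.projectPoints(np.array(P,float).reshape(-1,1,3),cv2.Rodrigues(Rm)[0],t,K,np.array([k1,0,0,0.]))[0][:,0]
def tri(c1,u1,c2,u2):
    o1,d1=ray(c1,[u1]);o2,d2=ray(c2,[u2]);d1=d1[0];d2=d2[0]
    s=np.linalg.lstsq(np.c_[d1,-d2],o2-o1,rcond=None)[0]
    a=o1+s[0]*d1;b=o2+s[1]*d2
    return (a+b)/2,np.linalg.norm(a-b)
def snap(n,fn):
    c=cam(n);im,D=viewer.grab_frame(n)
    cv2.imwrite(f"pics/{fn}.png",im[...,::-1]);np.savez(f"pics/{fn}.npz",im=im,D=D,K=c[0],k1=c[1],R=c[2],t=c[3]);return c,im,D
def load(fn):
    z=np.load(f"pics/{fn}.npz");return (z["K"],float(z["k1"]),z["R"],z["t"]),z["im"],z["D"]
E
python3 - <<'E'
from h import *
for n in("scene","top","wrist"):
    c,im,D=snap(n,n+"0"); print(n,-c[2].T@c[3],c[2][2])
s=sensors.get_state();print(s["ee_pos"],s["ee_rot"],s["time"],s["gripper_width"],ctrl.grip_depth)
E
```

```text
scene [0.92126861 0.29606033 0.9061748 ] [-0.42278786 -0.31943855 -0.84806217]
top [ 0.38364755 -0.01519502  0.96656197] [ 0.1294098  -0.0101163  -0.99153959]
wrist [0.11913932 0.66904247 0.37229791] [ 0.29430891 -0.0900882  -0.95145488]
[0.19407373 0.64616227 0.23065358] [-5.86304171e-05  1.45362374e-01  9.89378282e-01 -6.26031725e-04] 0.15 0.08541291203010995 0.0187
```

View pics/top0.png

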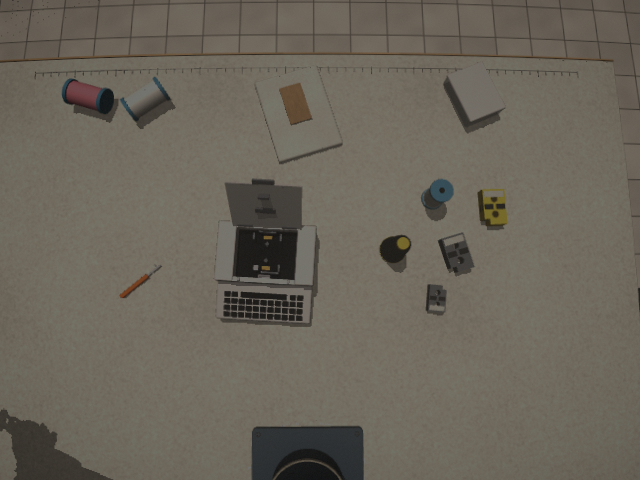

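View pics/scene0.png

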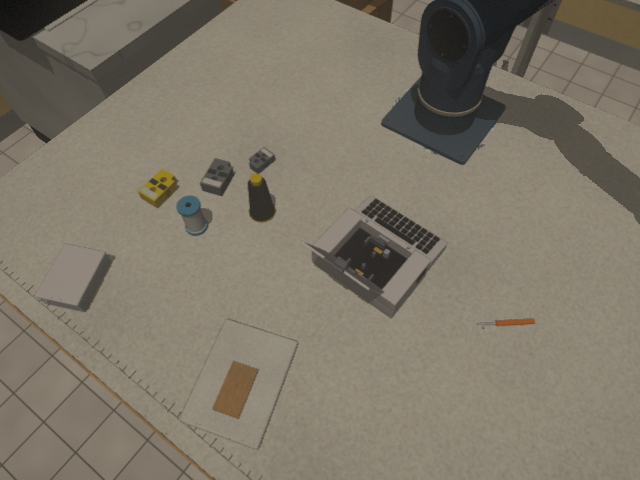

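The top view shows the printer at about (267,270) with its keys toward the robot, the large grey cassette at (456,253) and the small grey decoy at (437,298). The black cone is at (396,248) and the spool at (437,193). In the scene view the cassette is at (217,176) and the printer at (380,255).

```bash
python3 - <<'E'
from h import *
c,im,D=load("top0");c2,im2,D2=load("scene0")
f=lambda im,x,y,w,h:cv2.resize(im[y:y+h,x:x+w],(400,300),interpolation=cv2.INTER_CUBIC)
m=np.vstack([np.hstack([f(im,424,226,64,48),f(im2,185,150,64,48)]),np.hstack([f(im,202,216,140,105),f(im2,304,195,140,105)])])
m=np.clip(m.astype(float)*1.7,0,255).astype(np.uint8)
cv2.imwrite("pics/m1.png",m[...,::-1])
for n,cc,DD,pts in(("top",c,D,[(456,253),(437,298),(396,248),(440,190),(267,270),(225,260),(140,282),(260,200),(263,182)]),("scene",c2,D2,[(217,172),(380,255)])):
    print(n,np.round(ondepth(cc,pts,DD),4).tolist())
E
```

```text
top [[0.4781, -0.318, 0.0321], [0.3834, -0.2757, 0.024], [0.4811, -0.1758, 0.1053], [0.6031, -0.2745, 0.082], [0.4432, 0.082, 0.0426], [0.4618, 0.1641, 0.0712], [0.4197, 0.3599, 0.011], [0.5683, 0.0857, 0.1458], [0.5916, 0.0755, 0.1888]]
scene [[0.4773, -0.324, 0.0288], [0.4524, 0.0936, 0.0369]]
```

View pics/m1.png

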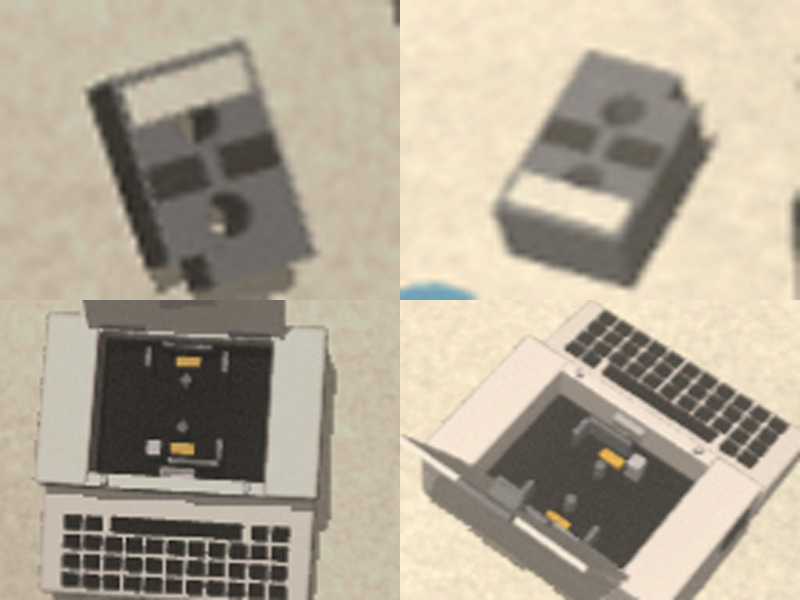

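The crop shows the cassette's notch in the top view's lower left, which is its -x,+y corner. The cassette is yawed about +19°. The printer is nearly square to the world, with the head block at its front left, so no flip is needed. I'm moving toward the cassette now, keeping the wrist camera on the robot side.

```bash
python3 -m crank '[[[-3.4,-2.4,-0.3],0,1],[[-3.4,-2.4,-0.3],0,1],[[-3.4,-2.4,-0.3],0,1],[[-3.4,-2.4,-0.3],0,1],[[-3.4,-2.4,-0.3],0,1],[[-3.4,-2.4,-0.3],0,1],[[-3.4,-2.4,-0.3],0,1],[[-3.4,-2.4,-0.3],0,1],[[-3.4,-2.4,-0.3],0,1],[[-3.4,-2.4,-0.3],0,1]]'; python3 -c "
from h import *
s=sensors.get_state();print(np.round(s['joint_pos'],2))
snap('wrist','w1')"
```

```text
time: 0.98
ee_pos: [0.4512, 0.3174, 0.2614]
ee_rot: [-0.0, 0.145, 0.989, -0.0]
ft_force: [0.8, 0.5, 0.5]
gripper_width: 0.0854
finger_force: 0.0
[-0.76  0.37  0.09  1.72 -0.04  1.05  0.62]
```

```bash
python3 -m crank '[[[-1.1,-3.6,-0.2],0,1],[[-1.1,-3.6,-0.2],0,1],[[-1.1,-3.6,-0.2],0,1],[[-1.1,-3.6,-0.2],0,1],[[-1.1,-3.6,-0.2],0,1],[[-1.1,-3.6,-0.2],0,1],[[0,0,0],-0.09,1],[[0,0,0],-0.09,1],[[0,0,0],-0.09,1],[[0,0,0],0,1]]'; python3 -c "
from h import *
s=sensors.get_state();print(np.round(s['joint_pos'],2))
c,im,D=snap('wrist','w2')
cv2.imwrite('pics/w2b.png',np.clip(im[...,::-1]*1.8,0,255).astype(np.uint8))"
```

```text
time: 1.87
ee_pos: [0.4513, 0.0933, 0.2732]
ee_rot: [-0.0, 0.009, 1.0, 0.0]
ft_force: [-0.2, 0.1, 0.3]
gripper_width: 0.0853
finger_force: 0.0
[-0.4   0.22  0.12  1.91 -0.03  1.01  1.28]
```

View pics/w2b.png

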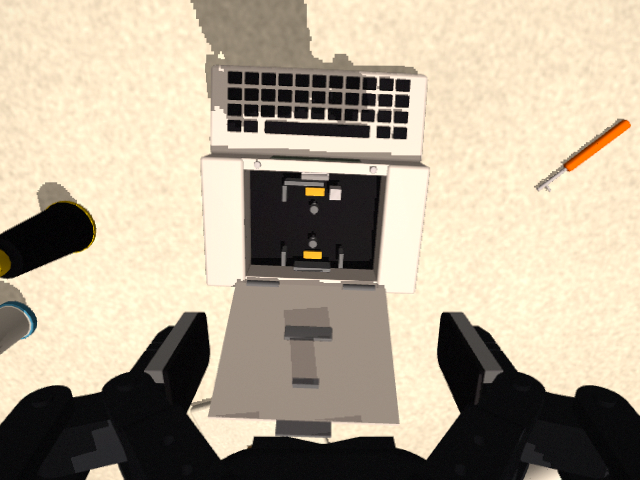

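The bright wrist view shows the bay from about (248,170) to (382,275). The orange pads are at (315,192) and (313,255), the head block is at (335,194), and the guides are at x≈285 and x≈340. I'm taking a second view for triangulation.

```bash
python3 -m crank '[[[0,-3,0],0,1],[[0,-3,0],0,1],[[0,0,0],0,1]]'; python3 -c "
from h import *
snap('wrist','w3')
f=lambda im,x,y,w,h:cv2.resize(im[y:y+h,x:x+w],(400,600),interpolation=cv2.INTER_CUBIC)
c,a,_=load('w2');c3,b,_=load('w3')
p=proj(c3,onz(c,[[315,222]],.05))[0];print(p)
x,y=int(p[0])-40,int(p[1])-60
print(x,y,c3[3],-c3[2].T@c3[3],-c[2].T@c[3])
cv2.imwrite('pics/m2.png',np.clip(np.hstack([f(a,275,162,80,120),f(b,x,y,80,120)])[...,::-1]*2.2,0,255).astype(np.uint8))"
```

```text
time: 2.17
ee_pos: [0.4497, 0.0283, 0.2733]
ee_rot: [-0.0, 0.015, 1.0, -0.001]
ft_force: [-0.4, -0.7, 0.2]
gripper_width: 0.0851
finger_force: 0.0
[384.55269914 221.80010483]
344 161 [-0.04142575 -0.48005337  0.28122621] [0.37149342 0.03116933 0.41506219] [0.37307883 0.09485757 0.41501613]
```

View pics/m2.png

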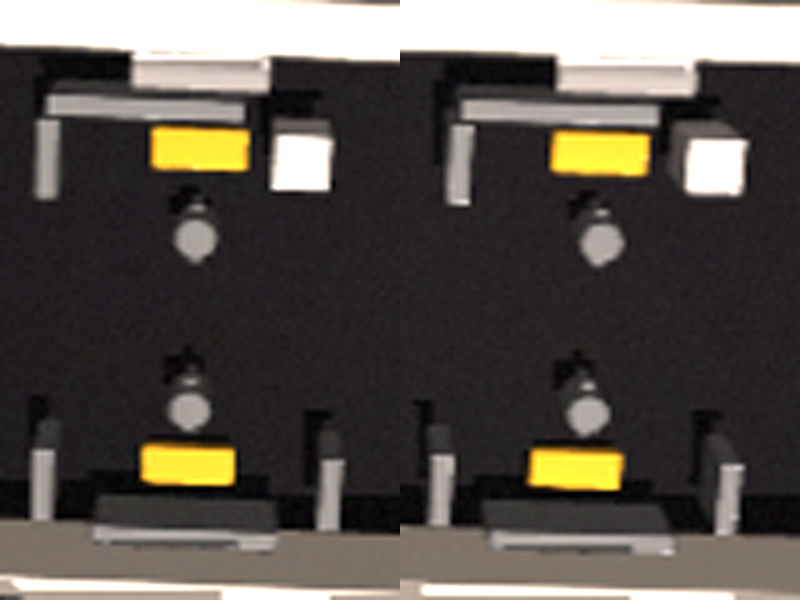

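```bash
cat > bay.py <<'E'
from h import *
c2,a,_=load('w2');c3,b,_=load('w3')
P={'LF':((58,199),(70,205)),'LR':((54,450),(53,454)),'RR':((319,459),(318,465)),'HB':((272,190),(285,195)),'FB0':((47,114),(60,119)),'FB1':((244,123),(259,126)),'BB0':((94,527),(91,531)),'BB1':((240,539),(237,543)),'pinF':((195,240),(201,243)),'pinR':((189,411),(187,414)),'catchL':((132,86),(155,91)),'catchR':((268,88),(295,94))}
g=lambda u,o:((np.array(u)+.5)/5-.5+np.array(o))
for k,(u,v) in P.items():
    u=g(u,(275,162));v=g(v,(344,161))
    p,e=tri(c2,u,c3,v)
    print(k,np.round(p*1e3,1),'e%.1f'%(e*1e3),np.round(onz(c2,[u],.056)[0,:2]*1e3,1),np.round(onz(c3,[v],.056)[0,:2]*1e3,1))
# casing outline (bright), at rim z=.07 : left/right sides of casing
for n,c,im in(('w2',c2,a),('w3',c3,b)):
    hsv=cv2.cvtColor(im,cv2.COLOR_RGB2HSV)
    m=cv2.inRange(hsv,(15,120,60),(35,255,255))
    N,_,st,ce=cv2.connectedComponentsWithStats(m)
    for i in range(1,N):
        if st[i,4]>60 and abs(ce[i][1]-222)<60 and 280<ce[i][0]<430: print(n,'pad',ce[i],onz(c,[ce[i]],.043)[0]*1e3)
E
python3 bay.py
```

```text
LF [452.9  59.3  55.2] e0.1 [452.7  59.4] [452.8  59.2]
LR [502.6  56.   52.7] e0.3 [501.6  56.3] [501.2  55.8]
RR [505.5 107.   53.6] e0.7 [504.3 106.9] [505.  106.5]
HB [451.9  98.6  56.1] e0.3 [451.8  98.7] [452.1  98.7]
FB0 [437.5  57.8  52.6] e0.1 [437.   58.1] [436.8  57.5]
FB1 [439.4  93.8  55.2] e0.1 [439.3  93.8] [439.2  93.6]
BB0 [518.1  63.2  54.2] e0.2 [517.5  63.3] [517.2  63. ]
BB1 [521.   91.5  54.9] e0.1 [520.5  91.5] [520.6  91.3]
pinF [462.1  84.2  50.7] e0.2 [460.9  84.3] [460.7  83.4]
pinR [496.2  82.1  49.8] e0.2 [494.2  82.3] [493.9  81.2]
catchL [431.3  74.   61.5] e0.1 [432.2  73.7] [432.2  74.7]
catchR [431.6  98.1  65.9] e0.5 [433.   98.2] [433.5 100. ]
w2 pad [314.3253012  191.28915663] [446.36404874  85.07099204  43.        ]
w2 pad [311.84722222 254.59722222] [509.84341168  81.02566056  43.        ]
w3 pad [383.44767442 191.13372093] [446.37491498  84.6906694   43.        ]
w3 pad [378.87234043 254.36879433] [509.77792756  81.10459483  43.        ]
```

```bash
python3 -m crank '[[[-0.2,-3.85,0],0,1],[[-0.2,-3.85,0],0,1],[[-0.2,-3.85,0],0,1],[[-0.2,-3.85,0],0,1],[[-0.2,-3.85,0],0,1],[[-0.2,-3.85,0],0,1],[[-0.2,-3.85,0],0,1],[[-0.2,-3.85,0],-0.12,1],[[0,-3.85,0],-0.12,1],[[0,0,0],-0.12,1]]';  python3 -m crank '[[[0,0,0],0,1],[[0,0,0],0,1]]'; python3 -c "
from h import *
s=sensors.get_state();print(np.round(s['joint_pos'],2))
c,im,D=snap('wrist','w4');print(c[2][2])
p=proj(c,[[.478,-.32,.028]])[0];print(p)
x,y=int(p[0])-80,int(p[1])-60
cv2.imwrite('pics/m4.png',np.clip(cv2.resize(im[y:y+120,x:x+160],(800,600),interpolation=cv2.INTER_CUBIC)[...,::-1]*1.8,0,255).astype(np.uint8));print(x,y)"
```

```text
time: 3.05
ee_pos: [0.4625, -0.3197, 0.2729]
ee_rot: [-0.001, -0.166, 0.986, -0.002]
ft_force: [0.2, -0.2, 0.5]
gripper_width: 0.0852
finger_force: 0.0
time: 3.22
ee_pos: [0.4636, -0.3117, 0.2728]
ee_rot: [-0.0, -0.165, 0.986, 0.001]
ft_force: [-0.4, 0.7, -0.2]
gripper_width: 0.0853
finger_force: 0.0
[ 0.35  0.37  0.23  1.69 -0.09  1.09  2.51]
[ 0.29049382  0.10076209 -0.9515568 ]
[310.40003187 204.10296893]
230 144
```

View pics/m4.png

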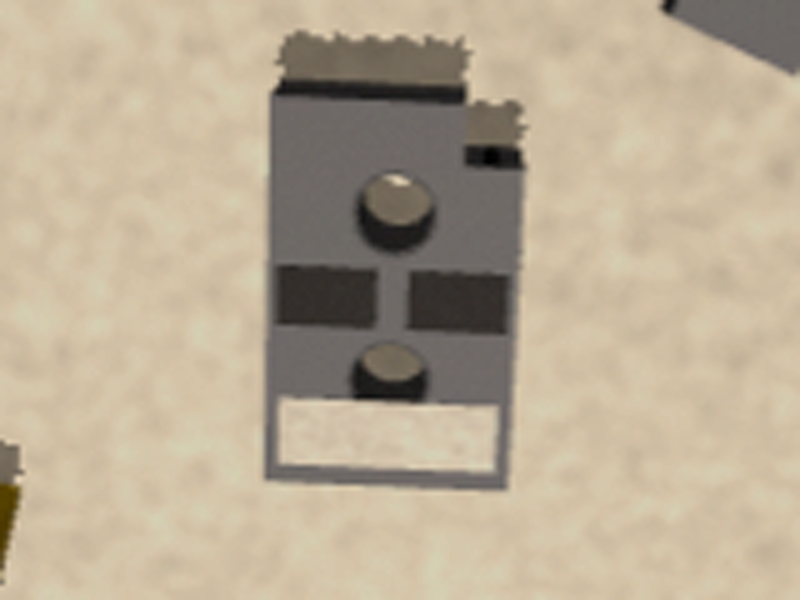

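The cassette crop (offset 230,144, 5x) shows the corners FL (273,95), RL (266,479) and RR (506,489), and the notch at the upper right around (466–523, 103–168). It matches the bay's orientation.

```bash
python3 - <<'E'
from h import *
c,im,D=load('w4')
U=np.array([[273,95],[266,479],[506,489],[523,168],[466,103]],float)
u=(U+.5)/5-.5+[230,144]
P=onz(c,u,.028)*1e3;print(np.round(P,1))
print('sides',np.linalg.norm(P[0]-P[1]),np.linalg.norm(P[1]-P[2]),np.linalg.norm(P[2]-P[3]))
ex=(P[1]-P[0]);print('yaw',np.degrees(np.arctan2(ex[1],ex[0])))
ex=(P[2]-P[3]);print('yaw',np.degrees(np.arctan2(ex[1],ex[0])))
ct=(P[0]+P[2])/2;print('centre',ct)
print('depth z',ondepth(c,u+[[2,3],[2,-3],[-2,-3],[-2,2],[-2,3]],D)[:,2])
s=sensors.get_state();R0=R.from_quat(np.roll(s['ee_rot'],-1)).as_matrix();print('tool x,y',R0[:,0],R0[:,1],'yaw_y',np.degrees(np.arctan2(R0[1,1],R0[0,1])))
d=np.array([ct[0],ct[1],0])-np.array(s['ee_pos'])*1e3; print('move in tool axes mm',R0.T@d, s['ee_pos'])
# height from top view vs wrist: cassette top centre
E
```

```text
[[ 447.5 -356.7   28. ]
 [ 522.  -334.9   28. ]
 [ 508.1 -288.    28. ]
 [ 445.2 -306.6   28. ]
 [ 436.9 -321.2   28. ]]
sides 77.56774761815933 48.89660365059458 65.61546939224911
yaw 16.29092278177263
yaw 16.46923633338082
centre [ 477.81040643 -322.36434444   28.        ]
depth z [0.02844669 0.02764698 0.02780844 0.02797116 0.0265747 ]
tool x,y [-9.45055588e-01 -3.26909606e-01 -2.14684223e-04] [-0.32690963  0.94505489  0.00116156] yaw_y 109.08132284139242
move in tool axes mm [ -9.56680778 -15.5224453  272.96976409] [ 0.46374308 -0.31114107  0.27298555]
```

```bash
python3 -m crank '[[[0,0,1],0.047,1],[[-1.03,-1.48,2],0,1],[[0,0,3.5],0,1],[[0,0,3.5],0,1],[[0,0,3.5],0,1],[[0,0,3.5],0,1],[[0,0,3],0,1],[[0,0,2.5],0,1],[[0,0,1.5],0,1],[[0,0,0],0,1]]'; python3 -m crank '[[[0,0,1],0,1],[[0,0,1],0,1],[[0,0,0.5],0,1],[[0,0,0],0,1]]'
```

```text
time: 4.1
ee_pos: [0.4765, -0.3208, 0.0304]
ee_rot: [-0.002, -0.144, 0.99, 0.002]
ft_force: [-0.9, 0.5, 0.3]
gripper_width: 0.0857
finger_force: 0.0
time: 4.43
ee_pos: [0.4772, -0.3234, 0.0078]
ee_rot: [-0.0, -0.144, 0.99, 0.0]
ft_force: [-0.5, 0.1, -0.1]
gripper_width: 0.0855
finger_force: 0.0
```

```bash
python3 -m crank '[[[0,0,0],0,0.12],[[0,0,0],0,0.12],[[0,0,0],0,0.12],[[0,0,0],0,0.12],[[0,0,0],0,0.12],[[0,0,0],0,0.12]]'
```

```text
time: 4.93
ee_pos: [0.4775, -0.3242, 0.0092]
ee_rot: [0.0, -0.144, 0.99, -0.0]
ft_force: [-1.0, -0.4, 4.7]
gripper_width: 0.0489
finger_force: 54.0
```

```bash
python3 -m crank '[[[0,0,-0.5],0,-0.2],[[0,0,-2],0,-0.2],[[0,0,-3.5],0,-0.2],[[0,0,-3.5],0,-0.2],[[0,0,-3.5],0,-0.2],[[0,0,-3.5],0,-0.2],[[0,0,-2],0,-0.2],[[0,0,0],0,-0.2],[[0,0,0],0,-0.2]]'; python3 -c "
from h import *
c,im,D=snap('wrist','w5')
cv2.imwrite('pics/w5b.png',np.clip(im[...,::-1]*1.8,0,255).astype(np.uint8))
s=sensors.get_state();print(proj(c,[s['ee_pos']]),np.round(s['joint_pos'],2))"
```

```text
time: 5.68
ee_pos: [0.4777, -0.3242, 0.1948]
ee_rot: [0.001, -0.144, 0.99, -0.001]
ft_force: [-0.7, 1.5, -1.1]
gripper_width: 0.049
finger_force: 62.9
[[324.96873549 313.29475214]] [ 0.36  0.48  0.23  1.76 -0.13  0.92  2.51]
```

View pics/w5b.png

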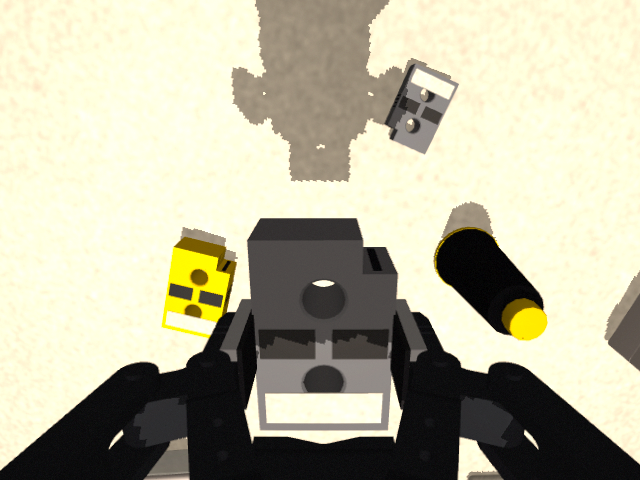

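The cassette is held level between the fingers. Its top-face corners are at (248,241), (363,241), (258,431) and (389,430), and the notch at upper right still matches the bay.

```bash
cat > held.py <<'E'
from h import *
import sys
fn=sys.argv[1]
c,im,D=load(fn)
# camera->tool
def run(U,pos,rot,zt=None):
    R0=R.from_quat(np.roll(rot,-1)).as_matrix()
    U=np.array(U,float)
    dz=ondepth(c,[(280,260),(330,340),(280,340),(300,260),(380,340)],D)[:,2]; print('top z',dz,'tool',pos[2]-np.median(dz))
    z=np.median(dz) if zt is None else zt
    P=onz(c,U,z); T=(P-pos)@R0*1e3
    return T
E
cat > t.py <<'E'
import sys; sys.argv=['','w5']
exec(open('held.py').read())
s=sensors.get_state()
g=cv2.cvtColor(im,cv2.COLOR_RGB2GRAY)
# refine edges along rows: left/right side edges
for y in(250,260,270,290,410,420):
    r=g[y].astype(int); print(y,'L',[(x,r[x]) for x in range(245,262)][::2],'R',[(x,r[x]) for x in range(386,402)][::2])
for x in(300,340): print(x,[(y,g[y,x]) for y in range(214,246,2)],[(y,g[y,x]) for y in range(424,438)])
T=run([(248,241),(363,241),(258,431),(389,430),(397,276)],np.array(s['ee_pos']),s['ee_rot']);print(np.round(T,1))
E
python3 t.py
```

```text
250 L [(245, np.int64(146)), (247, np.int64(129)), (249, np.int64(41)), (251, np.int64(42)), (253, np.int64(42)), (255, np.int64(41)), (257, np.int64(41)), (259, np.int64(42)), (261, np.int64(41))] R [(386, np.int64(28)), (388, np.int64(150)), (390, np.int64(151)), (392, np.int64(149)), (394, np.int64(149)), (396, np.int64(152)), (398, np.int64(152)), (400, np.int64(151))]
260 L [(245, np.int64(150)), (247, np.int64(141)), (249, np.int64(42)), (251, np.int64(42)), (253, np.int64(41)), (255, np.int64(42)), (257, np.int64(43)), (259, np.int64(42)), (261, np.int64(42))] R [(386, np.int64(27)), (388, np.int64(28)), (390, np.int64(28)), (392, np.int64(124)), (394, np.int64(154)), (396, np.int64(153)), (398, np.int64(151)), (400, np.int64(147))]
270 L [(245, np.int64(151)), (247, np.int64(152)), (249, np.int64(65)), (251, np.int64(42)), (253, np.int64(43)), (255, np.int64(42)), (257, np.int64(42)), (259, np.int64(41)), (261, np.int64(41))] R [(386, np.int64(29)), (388, np.int64(28)), (390, np.int64(28)), (392, np.int64(28)), (394, np.int64(27)), (396, np.int64(106)), (398, np.int64(147)), 
[... 1938 characters left out ...]
.uint8(28)), (228, np.uint8(27)), (230, np.uint8(27)), (232, np.uint8(29)), (234, np.uint8(27)), (236, np.uint8(28)), (238, np.uint8(28)), (240, np.uint8(38)), (242, np.uint8(43)), (244, np.uint8(42))] [(424, np.uint8(77)), (425, np.uint8(77)), (426, np.uint8(77)), (427, np.uint8(77)), (428, np.uint8(76)), (429, np.uint8(78)), (430, np.uint8(111)), (431, np.uint8(149)), (432, np.uint8(150)), (433, np.uint8(150)), (434, np.uint8(148)), (435, np.uint8(147)), (436, np.uint8(147)), (437, np.uint8(147))]
top z [0.21214447 0.21301102 0.21211646 0.21306777 0.21265853] tool -0.019298858136556463
[[ 37.  -25.2 -19.3]
 [ 37.   12.3 -19.3]
 [-41.4 -26.2 -19.3]
 [-40.8  25.  -19.3]
 [ 24.6  24.2 -19.3]]
```

```bash
python3 -m crank '[[[0,0,0],0.117,-0.2],[[0,0,0],0.117,-0.2],[[0,0,0],0.117,-0.2],[[0.25,3.9,0],0,-0.2],[[0.25,3.9,0],0,-0.2],[[0.25,3.9,0],0,-0.2],[[0.25,3.9,0],0,-0.2],[[0.25,3.9,0],0,-0.2],[[0.25,3.9,0],0,-0.2],[[0.25,3.9,0],0,-0.2]]';  python3 -m crank '[[[0.3,3.5,0],0,-0.2],[[0.3,3.5,0],0,-0.2],[[0.27,3.5,0],0,-0.2],[[0,2.0,1.0],0,-0.2],[[0,0.89,2.0],0,-0.2],[[0,0,2.0],0,-0.2],[[0,0,2.0],0,-0.2],[[0,0,1],0,-0.2],[[0,0,0],0,-0.2],[[0,0,0],0,-0.2]]'; python3 -c "
from h import *
c,im,D=snap('wrist','w6')
cv2.imwrite('pics/w6b.png',np.clip(cv2.resize(im[100:400,120:520],(800,600),interpolation=cv2.INTER_CUBIC)[...,::-1]*2.2,0,255).astype(np.uint8))
s=sensors.get_state();print(s['ee_pos'],s['ee_rot'],np.round(s['joint_pos'],2))"
```

```text
time: 6.57
ee_pos: [0.4751, -0.0485, 0.192]
ee_rot: [-0.001, 0.031, 1.0, -0.0]
ft_force: [1.7, -0.3, -0.6]
gripper_width: 0.0484
finger_force: 62.9
time: 7.4
ee_pos: [0.475, 0.0834, 0.1121]
ee_rot: [-0.002, 0.031, 1.0, -0.001]
ft_force: [0.3, -0.1, 0.5]
gripper_width: 0.0492
finger_force: 63.0
[0.47565266 0.08352493 0.11293001] [-6.71584871e-04  3.07904094e-02  9.99525589e-01 -3.11918047e-04] [-0.44  0.47  0.24  2.08 -0.19  0.61  1.44]
```

View pics/w6b.png

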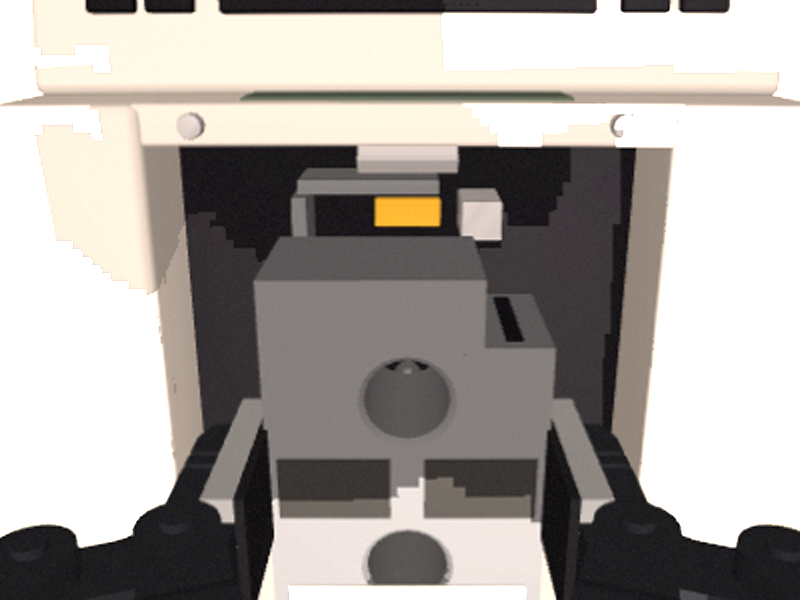

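In the 2x crop (offset 120,100) the cassette's front bottom edge runs (281,237)–(474,237) and its front top edge runs (256,281)–(485,279). The front guide's inner edge is at v≈193, the left guide's inner edge at u≈306 and the head block's top inner edge at u≈466.

```bash
python3 - <<'E'
from h import *
c,im,D=load('w6')
pos=np.array([0.47565266,0.08352493,0.11293]);rot=[-6.7e-4,.03079,.999526,-3.1e-4]
R0=R.from_quat(np.roll(rot,-1)).as_matrix()
def f(n,U,z):
    u=(np.array(U,float)+.5)/2-.5+[120,100]
    print(n,np.round((onz(c,u,z)-pos)@R0*1e3,1)[:,:2].tolist())
f('cas bottom front',[(281,237),(474,237)],pos[2]-.009)
f('cas top front',[(256,281),(485,279)],pos[2]+.019)
f('cas top sides',[(264,400),(554,350)],pos[2]+.019)
f('bar inner',[(300,193.5),(440,193.5)],.056)
f('left guide',[(306,200),(306,235)],.056)
f('headblock in',[(466,206),(467,238)],.056)
g=cv2.resize(im[100:400,120:520],(800,600),interpolation=cv2.INTER_CUBIC).mean(2)
print('col 330',[(v,int(g[v,330])) for v in range(164,204,2)])
print('row 215',[(u,int(g[215,u])) for u in range(284,324,2)])
print('row 220',[(u,int(g[220,u])) for u in range(452,510,2)])
print('col 485',[(v,int(g[v,485])) for v in range(184,246,3)])
E
```

```text
cas bottom front [[38.7, -24.5], [38.7, 13.0]]
cas top front [[38.9, -24.3], [39.2, 12.5]]
cas top sides [[17.7, -24.2], [26.9, 24.3]]
bar inner [[37.3, -27.0], [37.3, 8.3]]
left guide [[35.6, -25.6], [26.5, -25.9]]
headblock in [[34.1, 14.9], [25.7, 15.3]]
col 330 [(164, 11), (166, 9), (168, 32), (170, 41), (172, 40), (174, 40), (176, 40), (178, 37), (180, 53), (182, 61), (184, 60), (186, 59), (188, 60), (190, 59), (192, 62), (194, 36), (196, 15), (198, 10), (200, 11), (202, 11)]
row 215 [(284, 9), (286, 12), (288, 9), (290, 24), (292, 53), (294, 60), (296, 59), (298, 59), (300, 59), (302, 60), (304, 57), (306, 42), (308, 33), (310, 31), (312, 30), (314, 26), (316, 15), (318, 11), (320, 11), (322, 13)]
row 220 [(452, 11), (454, 10), (456, 25), (458, 46), (460, 58), (462, 80), (464, 95), (466, 95), (468, 94), (470, 94), (472, 94), (474, 94), (476, 95), (478, 96), (480, 96), (482, 97), (484, 96), (486, 97), (488, 96), (490, 97), (492, 97), (494, 95), (496, 94), (498, 96), (500, 85), (502, 43), (504, 27), (506, 25), (508, 15)]
col 485 [(184, 12), (187, 19), (190, 62), (193, 64), (196, 65), (199, 63), (202, 85), (205, 95), (208, 96), (211, 96), (214, 96), (217, 96), (220, 96), (223, 97), (226, 96), (229, 96), (232, 95), (235, 94), (238, 101), (241, 25), (244, 9)]
```

```bash
python3 -m crank '[[[-0.1,0,0.7],0,-0.2],[[0,0,1],0,-0.2],[[0,0,0.7],0,-0.2],[[0,0,0.3],0,-0.2],[[0,0,0],0,-0.2],[[0,0,0],0,-0.2],[[0,0,0],0,-0.2],[[0,0,0],0,-0.2]]'; python3 -c "
from h import *
s=sensors.get_state();print(s['ee_pos'],s['ee_rot'])
c,im,D=snap('wrist','w7')
s2=sensors.get_state();print(s2['ee_pos'],s2['ee_rot'])
cv2.imwrite('pics/w7b.png',np.clip(cv2.resize(im[130:280,220:420],(800,600),interpolation=cv2.INTER_CUBIC)[...,::-1]*2.4,0,255).astype(np.uint8))"
```

```text
time: 8.12
ee_pos: [0.4772, 0.0838, 0.0866]
ee_rot: [0.0, 0.031, 1.0, 0.0]
ft_force: [-0.1, 0.0, -0.1]
gripper_width: 0.0486
finger_force: 63.0
[0.47724838 0.08376254 0.08663481] [3.19618006e-04 3.06260989e-02 9.99530856e-01 9.24892812e-05]
[0.4772375  0.08378355 0.08662917] [3.22395395e-04 3.06197867e-02 9.99531047e-01 1.07757242e-04]
```

View pics/w7b.png

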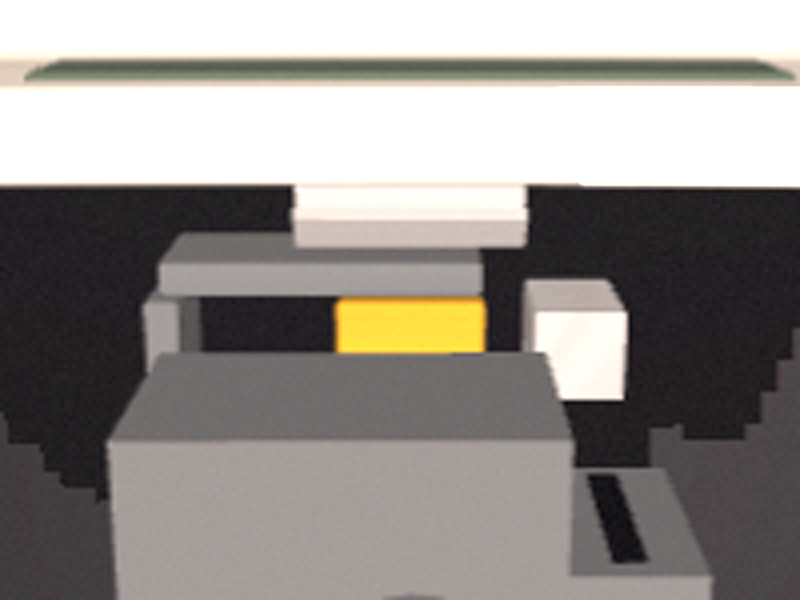

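In the 4x crop (offset 220,130) the guide bar's inner edge is at v≈296, the left guide's inner edge at u≈180 and the head block's inner edge at u≈534. The cassette's bottom front edge is at v≈354 from u=155 to 549, and its top front edge is at v≈440 from u=109 to 573.

```bash
python3 - <<'E'
from h import *
c,im,D=load('w7')
pos=np.array([0.47724,0.08377,0.08663]);rot=[3.2e-4,.03062,.999531,1e-4]
R0=R.from_quat(np.roll(rot,-1)).as_matrix()
def f(n,U,z):
    u=(np.array(U,float)+.5)/4-.5+[220,130]
    print(n,np.round((onz(c,u,z)-pos)@R0*1e3,2)[:,:2].tolist())
for b in(.0085,.009): f('cas bottom front',[(155,354),(549,354)],pos[2]-b)
f('cas top front',[(109,440),(573,440)],pos[2]+.019)
f('cas notch bottom',[(575,468),(664,468)],pos[2]-.009)
f('bar inner',[(162,296.5),(480,296.5)],.056)
f('left guide',[(180,300),(180,345)],.056)
f('headblock in',[(534,312),(536,350)],.056)
f('HB rear',[(590,400)],.056)
print('bay w2 in tool',(np.array([.4785,.0829,pos[2]])-pos)@R0*1e3, 'cas c meas w5 -2.1')
g=cv2.resize(im[130:280,220:420],(800,600),interpolation=cv2.INTER_CUBIC).mean(2)
print('row 330',[(u,int(g[330,u])) for u in range(520,544,2)],[(u,int(g[330,u])) for u in range(170,194,2)])
print('col 250',[(v,int(g[v,250])) for v in range(288,304,2)],[(v,int(g[v,250])) for v in range(346,362,2)])
E
```

```text
cas bottom front [[38.02, -25.11], [38.01, 13.21]]
cas bottom front [[37.89, -25.19], [37.88, 13.26]]
cas top front [[38.2, -24.57], [38.19, 12.95]]
cas notch bottom [[26.11, 16.16], [26.11, 25.05]]
bar inner [[38.66, -27.73], [38.64, 7.36]]
left guide [[38.26, -25.76], [33.13, -25.99]]
headblock in [[36.88, 13.35], [32.54, 13.68]]
HB rear [[26.73, 19.89]]
bay w2 in tool [-1.31089090e+00 -7.91242449e-01  6.56868915e-04] cas c meas w5 -2.1
row 330 [(520, 23), (522, 34), (524, 45), (526, 53), (528, 54), (530, 59), (532, 65), (534, 79), (536, 93), (538, 105), (540, 108), (542, 109)] [(170, 67), (172, 68), (174, 65), (176, 60), (178, 51), (180, 41), (182, 33), (184, 34), (186, 36), (188, 36), (190, 36), (192, 36)]
col 250 [(288, 67), (290, 66), (292, 67), (294, 55), (296, 33), (298, 14), (300, 13), (302, 15)] [(346, 13), (348, 11), (350, 17), (352, 28), (354, 40), (356, 44), (358, 47), (360, 47)]
```

```bash
python3 -m crank '[[[-0.02,-0.02,0.4],0,-0.2],[[0,0,0.5],0,-0.2],[[0,0,0.5],0,-0.2],[[0,0,0.3],0,-0.2],[[0,0,0],0,-0.2],[[0,0,0],0,-0.2]]'; python3 -m crank '[[[0,0,0.2],0,-0.2],[[0,0,0.2],0,-0.2],[[0,0,0.2],0,-0.2],[[0,0,0.2],0,-0.2],[[0,0,0],0,-0.2]]'
```

```text
time: 8.67
ee_pos: [0.477, 0.0834, 0.0689]
ee_rot: [-0.0, 0.031, 1.0, -0.0]
ft_force: [0.6, 0.2, 0.2]
gripper_width: 0.0485
finger_force: 63.0
time: 9.08
ee_pos: [0.477, 0.0835, 0.0609]
ee_rot: [-0.0, 0.031, 1.0, -0.0]
ft_force: [0.3, 0.5, -0.3]
gripper_width: 0.0487
finger_force: 63.0
```

It's in between the guides with no contact force, so I'm continuing down.

```bash
python3 -m crank '[[[0,0,0.2],0,-0.2],[[0,0,0.2],0,-0.2],[[0,0,0.2],0,-0.2],[[0,0,0],0,-0.2]]'; python3 -m crank '[[[0,0,0.1],0,-0.2],[[0,0,0.1],0,-0.2],[[0,0,0.1],0,-0.2],[[0,0,0],0,-0.2],[[0,0,0],0,-0.2]]'
```

```text
time: 9.42
ee_pos: [0.477, 0.0835, 0.0549]
ee_rot: [-0.0, 0.031, 1.0, -0.0]
ft_force: [-0.6, -0.2, -1.3]
gripper_width: 0.0485
finger_force: 63.0
time: 9.83
ee_pos: [0.4772, 0.0835, 0.0522]
ee_rot: [-0.0, 0.031, 1.0, -0.0]
ft_force: [0.4, 0.0, -0.7]
gripper_width: 0.0484
finger_force: 63.0
```

```bash
python3 -m crank '[[[0,0,0.1],0,-0.2],[[0,0,0],0,-0.2],[[0,0,0],0,0.45],[[0,0,0],0,0.45],[[0,0,0],0,0.45],[[0,0,0],0,0.45],[[0,0,0],0,0.45],[[0,0,0],0,0.45]]'; python3 -m crank '[[[0,0,-0.5],0,0.45],[[0,0,-1.5],0,0.45],[[0,0,-2.5],0,0.45],[[0,0,-3],0,0.45],[[0,0,-3],0,0.45],[[0,0,-3],0,0.45],[[0,0,-2.5],0,0.45],[[1,0,-2],0,0],[[1,0,0],0,-1],[[0,0,0],0,-1]]'; python3 -c "
from h import *
c,im,D=snap('wrist','w8')
cv2.imwrite('pics/w8b.png',np.clip(im[...,::-1]*2,0,255).astype(np.uint8))
s=sensors.get_state();print(s['ee_pos'],s['ee_rot'],np.round(s['joint_pos'],2))"
```

```text
time: 10.5
ee_pos: [0.4772, 0.0835, 0.0513]
ee_rot: [0.0, 0.031, 1.0, -0.0]
ft_force: [0.6, 0.6, -0.2]
gripper_width: 0.0621
finger_force: 0.0
time: 11.33
ee_pos: [0.4559, 0.0849, 0.2322]
ee_rot: [0.0, 0.03, 1.0, 0.001]
ft_force: [0.4, -0.5, -0.8]
gripper_width: 0.0263
finger_force: 0.0
[0.45630408 0.08487836 0.23139301] [-2.12995196e-05  3.02798672e-02  9.99541420e-01  2.81905684e-04] [-0.52  0.28  0.31  1.98 -0.11  0.9   1.35]
```

View pics/w8b.png

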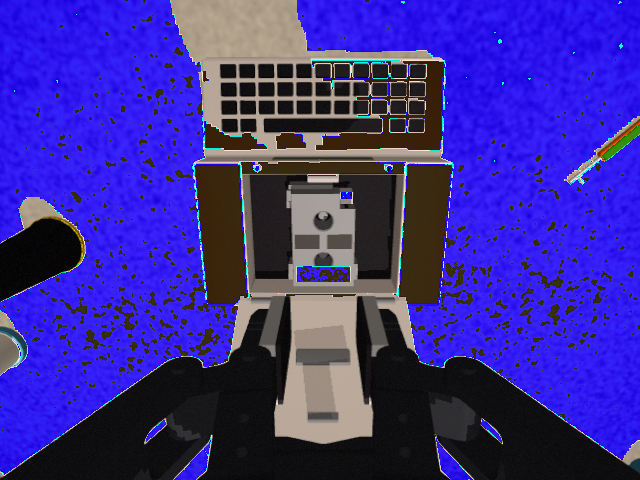

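The cassette sits in the bay with the head block in its notch (block at about (347,197)). The lid is standing behind it, leaning back. I'm bringing the closed fingers behind the lid and checking the cassette and lid heights from the saved picture.

```bash
python3 -m crank '[[[0,0,-1],0,-1],[[-3.15,0.06,0],0,-1],[[-3.15,0.06,0],0,-1],[[-3.15,0.06,0],0,-1],[[-3.15,0.06,0],0,-1],[[-3.15,0.06,0],0,-1],[[-3.15,0.04,0],0,-1],[[0,0,0],0,-1],[[0,0,0],0,-1]]'; python3 - <<'E'
from h import *
c,im,D=load('w8')
u=[(308,225),(335,262),(308,255),(320,240),(340,230)]
print('cassette top',np.round(ondepth(c,u,D),4).tolist())
c,im,D=snap('top','t2')
P=[(245,205),(290,205),(265,215),(250,195)]
print('lid',np.round(ondepth(c,P,D),4).tolist())
E
```

```text
time: 12.13
ee_pos: [0.6467, 0.0759, 0.2385]
ee_rot: [-0.002, 0.031, 1.0, -0.001]
ft_force: [-0.4, -0.2, -0.1]
gripper_width: 0.0
finger_force: 0.0
cassette top [[0.4642, 0.0725, 0.0694], [0.497, 0.0923, 0.0692], [0.4896, 0.0707, 0.069], [0.4772, 0.0812, 0.0696], [0.4701, 0.0977, 0.0687]]
lid [[0.4375, 0.0245, 0.7141], [0.5601, 0.0296, 0.1381], [0.5471, 0.0804, 0.1058], [0.4435, 0.0217, 0.7137]]
```

```bash
python3 -m crank '[[[0,0,2],0,-1],[[0,0,3],0,-1],[[0,0,2],0,-1],[[0.8,0,0],0,-1],[[0.8,0,0],0,-1],[[0.8,0,0],0,-1],[[0.6,0,0],0,-1],[[0.6,0,0],0,-1],[[0,0,0],0,-1]]';python3 -m crank '[[[0.6,0,0],0,-1],[[0.6,0,0],0,-1],[[0.6,0,0],0,-1],[[0.6,0,0],0,-1],[[0.6,0,0],0,-1],[[0.6,0,0],0,-1]]'
```

```text
time: 12.93
ee_pos: [0.6093, 0.0791, 0.1726]
ee_rot: [0.001, 0.03, 1.0, 0.0]
ft_force: [-0.9, -0.1, -0.4]
gripper_width: -0.0003
finger_force: 0.0
time: 13.43
ee_pos: [0.5736, 0.081, 0.1713]
ee_rot: [-0.0, 0.031, 1.0, -0.0]
ft_force: [1.9, -0.6, 1.7]
gripper_width: -0.0004
finger_force: 1.0
```

```bash
python3 -m crank '[[[1,0,0],0,-1],[[1,0,0],0,-1],[[1,0,0],0,-1],[[1,0,0],0,-1],[[1,0,0],0,-1],[[1,0,0],0,-1],[[1,0,0],0,-1],[[1,0,0],0,-1],[[1,0,0],0,-1],[[0.8,0,0],0,-1]]'; python3 -c "
from h import *
c,im,D=snap('scene','s2')
cv2.imwrite('pics/s2b.png',np.clip(cv2.resize(im[120:345,230:530],(800,600),interpolation=cv2.INTER_CUBIC)[...,::-1].astype(int)*1.4,0,255).astype(np.uint8))"
```

```text
time: 14.27
ee_pos: [0.475, 0.0871, 0.1713]
ee_rot: [-0.0, 0.031, 1.0, 0.0]
ft_force: [0.8, 0.1, -0.5]
gripper_width: 0.0
finger_force: 0.6
```

View pics/s2b.png

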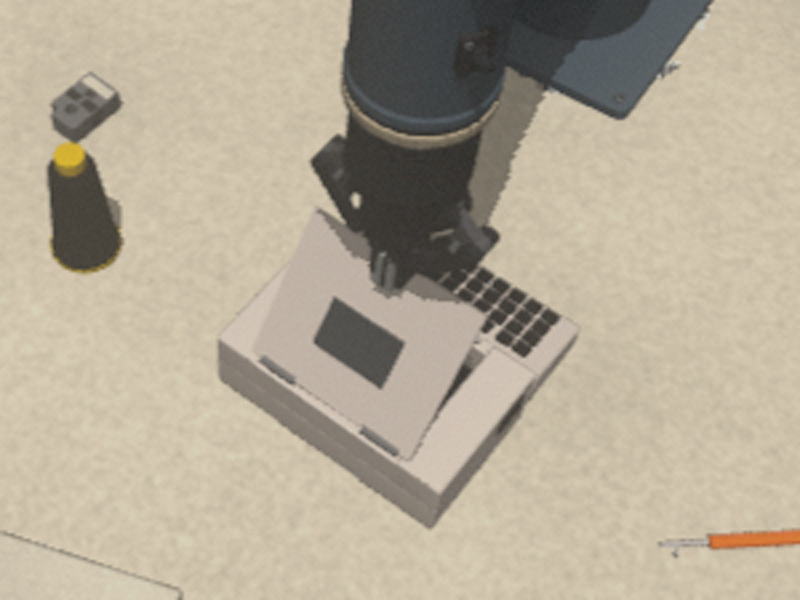

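The lid is past upright (its free edge is around (390,285) in the crop) and the fingers are on its outer face. I'm following the arc down.

```bash
python3 -m crank '[[[0.9,0,0.7],0,-1],[[0.8,0,0.7],0,-1],[[0.8,0,0.7],0,-1],[[0.6,0,0.8],0,-1],[[0.6,0,0.9],0,-1],[[0.5,0,0.9],0,-1],[[0.3,0,0.7],0,-1],[[0.2,0,0.6],0,-1],[[0.2,0,0.6],0,-1],[[0,0,0],0,-1]]'; python3 -c "
from h import *
c,im,D=snap('top','t3')
for p in [(.47,.03,.09),(.47,.14,.09),(.42,.13,.1),(.5,.12,.08),(.42,.05,.1)]:
    u=proj(c,[p])[0];print(np.round(u),np.round(ondepth(c,[u],D),4))"
```

```text
time: 15.15
ee_pos: [0.4266, 0.0898, 0.1043]
ee_rot: [-0.001, 0.031, 1.0, -0.0]
ft_force: [-0.5, -0.2, 0.3]
gripper_width: -0.0
finger_force: 0.0
[291. 255.] [[0.4697 0.0299 0.0926]]
[235. 255.] [[0.4248 0.0588 0.5485]]
[239. 280.] [[0.4    0.0503 0.5759]]
[246. 241.] [[0.4396 0.0498 0.5405]]
[280. 280.] [[0.4161 0.043  0.1931]]
```

```bash
python3 -m crank '[[[0,0,-1.5],0,-1],[[0.8,-0.1,0],0,-1],[[0.8,-0.1,0],0,-1],[[0,0,0.8],0,-1],[[0,0,0.6],0,-1],[[0,0,0.6],0,-1],[[0,0,0.5],0,-1],[[0,0,0.5],0,-1],[[0,0,0],0,-1],[[0,0,0],0,-1]]'
```

```text
time: 16.03
ee_pos: [0.4114, 0.0888, 0.0898]
ee_rot: [-0.0, 0.031, 1.0, -0.0]
ft_force: [0.4, 0.4, -0.5]
gripper_width: -0.0002
finger_force: 0.0
```

```bash
python3 -m crank '[[[0,0,0.2],0,-1],[[0,0,0.2],0,-1],[[0,0,0.2],0,-1],[[0,0,0.2],0,-1],[[0,0,0],0,-1],[[0,0,0],0,-1]]'; python3 -m crank '[[[0,0,0.1],0,-1],[[0,0,0.1],0,-1],[[0,0,0.1],0,-1],[[0,0,0.1],0,-1],[[0,0,0],0,-1],[[0,0,0],0,-1],[[0,0,0],0,-1]]'
```

```text
time: 16.53
ee_pos: [0.4113, 0.089, 0.0822]
ee_rot: [-0.0, 0.031, 1.0, -0.0]
ft_force: [-0.7, 0.3, 0.2]
gripper_width: -0.0002
finger_force: 0.4
time: 17.12
ee_pos: [0.4117, 0.0889, 0.0782]
ee_rot: [0.0, 0.031, 1.0, -0.0]
ft_force: [0.2, 0.0, 0.9]
gripper_width: -0.0002
finger_force: 0.0
```

```bash
for i in 1 ; do python3 -m crank '[[[0,0,0.1],0,-1],[[0,0,0],0,-1],[[0,0,0],0,-1]]'; done; python3 -m crank '[[[0,0,0.1],0,-1],[[0,0,0],0,-1],[[0,0,0],0,-1]]'; python3 -m crank '[[[0,0,0.05],0,-1],[[0,0,0],0,-1],[[0,0,0],0,-1]]'
```

```text
time: 17.37
ee_pos: [0.4117, 0.0889, 0.0773]
ee_rot: [0.0, 0.031, 1.0, -0.0]
ft_force: [0.4, -0.3, 0.8]
gripper_width: -0.0004
finger_force: 0.2
time: 17.62
ee_pos: [0.4116, 0.089, 0.0763]
ee_rot: [0.0, 0.031, 1.0, 0.0]
ft_force: [1.1, -0.9, 0.6]
gripper_width: -0.0002
finger_force: 0.6
time: 17.87
ee_pos: [0.4116, 0.089, 0.0759]
ee_rot: [0.0, 0.031, 1.0, 0.0]
ft_force: [0.6, 0.3, 4.6]
gripper_width: 0.0003
finger_force: 2.2
```

```bash
python3 -m crank '[[[0,0,0.05],0,-1],[[0,0,0],0,-1],[[0,0,0],0,-1]]'; python3 -m crank '[[[0,0,0.05],0,-1],[[0,0,0],0,-1],[[0,0,0],0,-1]]'
```

```text
time: 18.12
ee_pos: [0.4116, 0.089, 0.0755]
ee_rot: [0.0, 0.031, 1.0, 0.0]
ft_force: [0.6, -0.6, 7.6]
gripper_width: -0.0003
finger_force: 3.9
time: 18.37
ee_pos: [0.4116, 0.089, 0.0751]
ee_rot: [0.0, 0.031, 1.0, 0.0]
ft_force: [-1.3, -0.1, 9.8]
gripper_width: 0.0001
finger_force: 5.2
```

```bash
python3 -m crank '[[[0,0,0.04],0,-1],[[0,0,0],0,-1],[[0,0,0],0,-1]]'; python3 -m crank '[[[0,0,0.03],0,-1],[[0,0,0],0,-1],[[0,0,0],0,-1]]'
```

```text
time: 18.62
ee_pos: [0.4116, 0.089, 0.0748]
ee_rot: [0.0, 0.031, 1.0, 0.0]
ft_force: [-1.3, -0.5, 13.3]
gripper_width: -0.0001
finger_force: 6.9
time: 18.87
ee_pos: [0.4116, 0.089, 0.0746]
ee_rot: [0.0, 0.031, 1.0, 0.0]
ft_force: [-2.7, -0.2, 16.1]
gripper_width: -0.0001
finger_force: 8.1
```

```bash
python3 -m crank '[[[0,0,-0.3],0,-1],[[0,0,-0.7],0,-1],[[0,0,0],0,-1],[[0,0,0],0,-1],[[0,0,0.7],0,-1],[[0,0,0.15],0,-1],[[0,0,0],0,-1],[[0,0,0],0,-1]]'; python3 -m crank '[[[0,0,0.05],0,-1],[[0,0,0],0,-1],[[0,0,0],0,-1]]'
```

```text
time: 19.53
ee_pos: [0.4114, 0.0891, 0.0752]
ee_rot: [-0.0, 0.031, 1.0, 0.0]
ft_force: [0.2, 1.7, 5.5]
gripper_width: 0.0002
finger_force: 3.1
time: 19.78
ee_pos: [0.4114, 0.0891, 0.075]
ee_rot: [-0.0, 0.031, 1.0, 0.0]
ft_force: [-1.7, 1.1, 12.6]
gripper_width: 0.0005
finger_force: 6.1
```

```bash
python3 -m crank '[[[0,0,-0.06],0,-1],[[0,0,0],0,-1],[[0,0,0],0,-1],[[0,0,0],0,-1]]';  python3 -m crank '[[[0,0,-0.05],0,-1],[[0,0,0],0,-1],[[0,0,0],0,-1],[[0,0,0],0,-1]]'
```

```text
time: 20.12
ee_pos: [0.4114, 0.089, 0.0754]
ee_rot: [-0.0, 0.031, 1.0, -0.0]
ft_force: [0.7, 1.1, 1.8]
gripper_width: 0.0003
finger_force: 0.8
time: 20.45
ee_pos: [0.4113, 0.0889, 0.076]
ee_rot: [-0.0, 0.031, 1.0, -0.0]
ft_force: [0.3, -0.7, -0.6]
gripper_width: -0.0003
finger_force: 0.0
```

The second contact is lower and much stiffer, going from 0 to 12 N within about 0.5 mm, which is what a latched lid should feel like. I'm retreating and checking by camera.

```bash
python3 -m crank '[[[0,0,-1],0,-1],[[0,0,-3],0,-1],[[0,0,-3.5],0,-1],[[0,0,-3.5],0,-1],[[0,0,-3.5],0,-1],[[0,0,-3],0,-1],[[0,0,-1],0,-1],[[0,0,0],0,-1],[[0,0,0],0,-1],[[0,0,0],0,-1]]'; python3 - <<'E'
from h import *
c,im,D=snap('wrist','w9')
H=np.array([.5309,.0801]);ex=np.array([.9981,-.061]);ey=np.array([.061,.9981])
Q=[]
for r in(.015,.03,.09,.1,.11,.118):
  for w in(-.05,-.04,.04,.05):
    p=H-ex*r+ey*w;u=proj(c,[[*p,.075]])[0]
    if 0<u[0]<639 and 0<u[1]<479:
        q=ondepth(c,[np.round(u)],D)[0];Q.append([r,q[2]])
Q=np.array(Q);print(np.round(Q*1e3,1).tolist())
k=np.polyfit(Q[:,0],Q[:,1],1);print('angle',k)
m=im.astype(int)*14//10
c2,im2,D2=snap('scene','s3')
v=np.hstack([cv2.resize(im,(400,300)),cv2.resize(im2,(400,300))]).astype(int)*14//10
cv2.imwrite('pics/f.png',np.clip(v,0,255).astype(np.uint8)[...,::-1])
E
```

```text
time: 21.28
ee_pos: [0.4107, 0.0888, 0.2602]
ee_rot: [-0.001, 0.031, 1.0, -0.0]
ft_force: [-0.2, 0.2, -0.1]
gripper_width: -0.0003
finger_force: 0.0
[[15.0, 74.8], [15.0, 73.5], [15.0, 74.0], [15.0, 74.7], [30.0, 74.6], [30.0, 75.6], [30.0, 73.6], [30.0, 73.2], [90.0, 74.2], [90.0, 74.7], [90.0, 73.6], [90.0, 74.2], [100.0, 75.3], [100.0, 74.9], [100.0, 74.6], [100.0, 74.3], [110.0, 74.7], [110.0, 73.2], [110.0, 75.2], [110.0, 73.6], [118.0, 74.4], [118.0, 74.6], [118.0, 73.1], [118.0, 75.7]]
angle [0.00145253 0.07424059]
```

View pics/f.png

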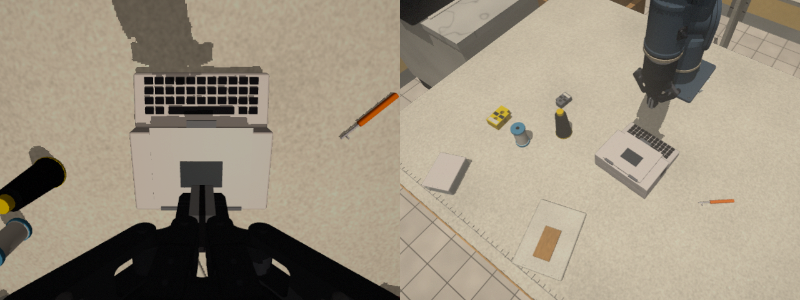

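The lid is shut flat: the fitted angle is about 0.001 rad, where an unlatched lid would show 0.008 or more. The bystanders look untouched, so I'm handing in.

```bash
python3 -c "
from bench import workorder
print(workorder.close_job())"
```

```text
the job is handed in; nothing more can be done
None
```

The job is handed in at about 21 s: the cassette is between the guides the right way round, the lid measures shut (about 0.001 rad, and stiff when pressed again), the most I read at the lip was 16 N, the fingers gripped the cassette with about 63 N (fixed grip setting), and the thread and seam ripper look undisturbed.

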